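Wind the display turntable and hold its belt tensioner forward

TASK

Get the clockwork display turntable ready for its drive belt: first wind the key on the gold drum clockwise, in as many part turns as it needs, until it is fully wound. Then take the post of the sprung tensioner arm, swing it forward (towards the drive's front edge) against its spring right up to its stop, and finish while still holding it there with the gripper, so that a colleague can slip the belt on. Leave the other things on the table and deck where they are.

Things in the scene. Friction and masses are not known exactly. Their poses are not given: they have to be found in the camera images.
- deck (a point): centre of the top of the turntable's drive: fixed white box, 200 mm front to back (x, pointing from the front edge to the back) by 340 (y, to its left), 50 high; front faces the robot, up to 0.5 rad askew. On it: left, gold drum 92 across, 25 high, with the key; middle, low aluminium hub 56 across, 29 high with its pin, at y +10; right, sprung tensioner arm
- key_grip (a point): centre of the winding key's flat steel bow, on its upright turning axis over the drum (deck x 0, y +110), 108 mm above the table. Bow of two round wings: 56 mm long along this point's x, 9 thick along its y, 30 tall (93 to 123 mm above the table), on a 10 mm stem; drum top 33 mm below this point. No other thing within 60 mm at that height
- key (a joint): turn of the winding key in rad, growing clockwise seen from above; starts between 0.5 and 1.2; 3.6 is fully wound, a hard stop. It stays where it is left, so it can be let go and gripped anew; turning takes 0.10 to 0.15 N m, more as it winds
- post (a point): centre of the graspable part of the round upright steel post at the tensioner arm's free end, 108 mm above the table; post 14 mm across, free from 80 to 128 mm above the table. The arm is a flat aluminium two-plate cage, 16 mm wide, 60 to 79 mm above the table, with black rollers between the plates. This point's x points from the pivot out along the arm, z up
- pivot (a point): point on the tensioner arm's upright pivot axis, level with post and 90 mm from it; at the deck's x +30 mm, y -120 mm. Its axes turn with the arm (x along the arm)
- tension_arm (a joint): swing of the arm in rad: 0 at rest, pointing to the drive's left (deck +y); grows counter-clockwise seen from above as the post comes to the drive's front edge, towards the robot; 1.05 is the front stop, a hard limit by a short steel pin. The spring pulls it back to 0 at once if let go: 1.7 N at the post at rest, 4 N at the stop
- platter: bystander: loose white disc, 150 mm across, 12 mm thick, lying on the table to the drive's right; origin under its centre
- tealights: bystander: black tray 170 x 55 mm with four small gold cups in a row, 36 mm high, on the table to the drive's left; origin under its centre
- lantern: bystander: gold wire lantern, about 100 mm across, 118 mm high, to the left of the tealight tray; origin under its centre
- screwdriver: bystander: screwdriver 160 mm long with a wooden handle, lying on the table between the drive and the robot
- pulley: bystander: loose brass ring, 36 mm across, 14 mm high, lying on the drive's deck near its back edge, between key and hub; origin under its centre

How it is judged:
By the outcome, as a careful person would: the job done as asked, in the order asked, and still so for the second after the job is handed in, while the arm keeps its last pose, push and grip.
It also fails if it takes over 58 s, if anything falls off the work surface, if the arm or the gripper's body presses on something with over 40 N, if the wrist force passes 120 N, or if a joint passes its speed limit or range.

ROBOT

A 6-joint arm with a two-finger parallel gripper is mounted at the origin on the work surface. World frame = base frame: x ahead of the robot, y to its left, z up, the work surface at z = 0. Lengths are in m, angles in degrees, forces in N, time in s.
With the tool pointing down it reaches from about 0.35 to 0.875 m from the base axis. Payload 4.2 kg.
Tool frame: the origin (TCP) lies at the very end of the fingers, on their centre line; the grasp point (between the pads) lies 19 mm behind it; z points along the fingers, y is the direction in which the jaws open and shut (so a half turn about z gives the same grasp; the last joint's range is limited). The gripper opens to 87 mm and grips with 3 to 60 N. Pads are 19 mm wide; open, the fingers measure 117 mm over their backs; the gripper's body (75 mm by 190 mm) begins 51 mm behind the grasp point.
Start: joints at [-59.496, 22.042, 0.453, 0, -68.411, -14.817], TCP at [0.169, -0.602, 0.223] pointing down, gripper open.
Joint ranges: [-179.83, 179.83], [-69.29, 118.12], [-61.27, 80.66], [-181.25, 117.63], [-171.15, -9.14], [-177.46, 177.46]. Speed limits (degrees/s): [159.86, 159.86, 180, 180, 180, 180].

INTERFACE

Orientations are given as a 3x3 rotation matrix whose columns are the frame's x, y, z axes.
In Python, from station import r, imaging gives the robot as it stands. The module is installed in compiled form; this text tells all that it offers.
- The arm moves only by the tool move_arm, never from a script. Its argument "motion" is one flat list of numbers, 7 for each row, row after row: the shift along the tool's x, y, z in units of 40 mm (1.0 is 40 mm), then the turn, a rotation vector about the tool's x, y, z in units of 5 degrees (1.0 is 5 degrees), then the gripper's target within -1 to 1 (shut at 1, half-way at 0, fully open at -1). In form: [dx, dy, dz, wx, wy, wz, gripper, dx, dy, dz, wx, wy, wz, gripper, ...]. A call has 1 to 20 rows; each row is the pose to reach, as a shift and turn from the pose measured when the call began, along the tool's axes at that moment; what a row does not reach only later rows make up. A row lasts 1/12 s, in which the tool goes at most 41.7 mm and 7.16 degrees, less where a joint would pass 70% of its speed; a pose out of reach is approached as far as the arm can. A call with a gripper value outside its range is refused whole. The fingers move at their own pace and stop on an object; the grip force is fixed at half the most. Time passes only in rows, so rows that repeat a pose let the fingers close. It gives the time, the measured TCP pose, the force and the opening at its end, in the units of the state.
- r.sense(): the state, without advancing time (a new reading comes with each control period).
- imaging.capture(name): name is "side" or "top"; returns the picture (420x560x3 uint8, blue, green, red); there is no depth.
- imaging.camera_params(name): a dict with "intrinsics" (3x3 intrinsics, pixels), "world_from_camera" (4x4, takes a point from camera to world coordinates). Camera axes: x right, y down, z forward; pixel columns grow to the right and rows downward; lengths in m; the calibration is good to about 2 mm. A picture is of the moment at which its call begins. camera_params takes no time and is no camera call.
- r.finish_job(): hands the job in, once; it reports no verdict.
The state is a dict: "time_s": time; "joints": joint angles; "joint_velocities": joint speeds; "effort": joint torques, N m; "tcp_pos": TCP position; "ee_rot": TCP orientation; "wrist_force": force on the tool from outside, world axes, zero at the start; "moment": the same for the moment, N m; "gripper_width": opening from 0.0 (shut) to 1.0 (fully open).
Only numpy, scipy, OpenCV 4.12 (cv2) and the standard library are available. Lean on these libraries where they do the work, as an engineer would, in place of code of your own. Each camera call takes 0.05 s, during which the arm holds its last target.

## Working session

There is one attempt and no reset: what is moved stays moved. The work goes in short steps, Python scripts to look and compute and a tool call to move; the robot and the scene stay as the last step left them, time stands still between calls to the robot, and variables do not carry over. Pictures are saved under pics/ and viewed, and the job is handed in when it is done.

Besides the shell and the picture viewer there is one more tool, called after "Request:" by a JSON object that holds its "method" and its "body", one argument or row to a line. move_arm: Moves the arm, as the interface text tells. Its arguments: {"type":"object","properties":{"motion":{"type":"array","items":{"type":"number"}}},"required":["motion"]}

```bash
mkdir -p pics
python3 - <<'E'
from station import r, imaging
import cv2, numpy as np
np.set_printoptions(precision=4,suppress=True)
for n in("side","top"):
    im=imaging.capture(n); cv2.imwrite(f"pics/{n}0.png",im)
    p=imaging.camera_params(n); print(n,np.array(p["intrinsics"]),np.array(p["world_from_camera"]))
s=r.sense(); print(s)
E
```

```text
side [[464.9784   0.     280.4044]
 [  0.     464.9784 209.6035]
 [  0.       0.       1.    ]] [[ 0.9933 -0.0644  0.0959  0.5315]
 [-0.1144 -0.6637  0.7392 -0.6538]
 [ 0.0161 -0.7453 -0.6666  0.7639]
 [ 0.      0.      0.      1.    ]]
top [[409.7543   0.     279.3684]
 [  0.     409.7543 214.8232]
 [  0.       0.       1.    ]] [[-0.011  -0.977   0.2131  0.3756]
 [-0.9999  0.0108 -0.0019  0.0754]
 [-0.0004 -0.2131 -0.977   1.1902]
 [ 0.      0.      0.      1.    ]]
{'time_s': 0.1, 'joints': array([-59.4949,  22.0872,   0.3861,  -0.0247, -68.412 , -14.8171]), 'joint_velocities': array([-0.1101, -0.0844,  0.2185,  0.0818, -0.0781,  0.0648]), 'effort': array([  0.0004, -39.169 ,  18.7936,   4.2319,   0.0135,  -0.0001]), 'tcp_pos': array([ 0.1689, -0.6012,  0.2216]), 'ee_rot': array([[-0.9628, -0.2702, -0.0007],
       [-0.2702,  0.9628,  0.0019],
       [ 0.0001,  0.002 , -1.    ]]), 'wrist_force': array([-0.1987,  0.2206, -0.4959]), 'moment': array([0.0213, 0.003 , 0.0333]), 'gripper_width': 0.9968895642371506}
```

View pics/side0.png

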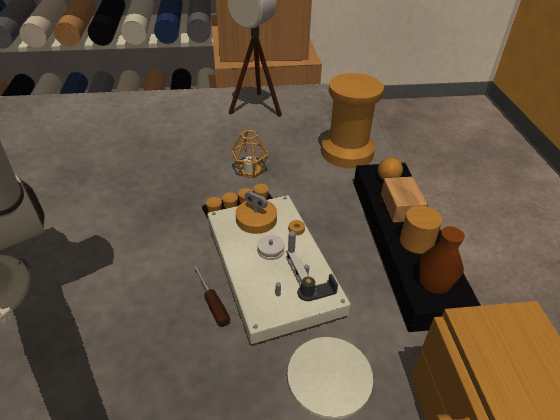

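View pics/top0.png

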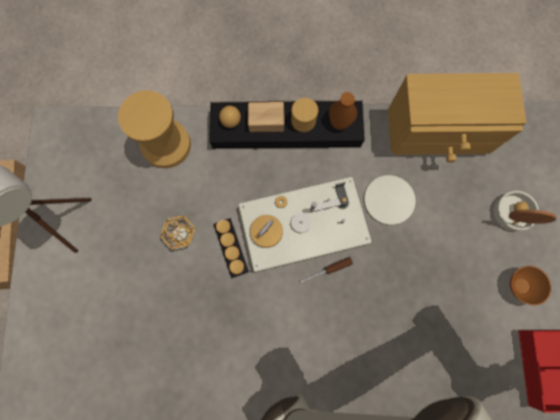

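```bash
cat > h.py <<'E'
from station import r, imaging
import cv2, numpy as np
np.set_printoptions(precision=4,suppress=True)
def cam(n):
    p=imaging.camera_params(n); return np.array(p["intrinsics"]),np.array(p["world_from_camera"])
def ray(n,uv,z):
    K,T=cam(n); d=T[:3,:3]@np.linalg.inv(K)@np.array([uv[0],uv[1],1.]); o=T[:3,3]
    return o+d*(z-o[2])/d[2]
def proj(n,P):
    K,T=cam(n); c=T[:3,:3].T@(np.asarray(P)-T[:3,3]); q=K@c; return q[:2]/q[2]
E
python3 - <<'E'
from h import *
for n,seed in(("top",(285,250)),("side",(230,260))):
    im=cv2.imread(f"pics/{n}0.png"); hsv=cv2.cvtColor(im,cv2.COLOR_BGR2HSV)
    m=cv2.inRange(hsv,(0,0,165),(180,70,255))
    k,l,st,c=cv2.connectedComponentsWithStats(m)
    i=l[seed[1],seed[0]]; print(i,st[i],im[seed[1],seed[0]])
    mm=(l==i).astype(np.uint8)
    cs,_=cv2.findContours(mm,cv2.RETR_EXTERNAL,cv2.CHAIN_APPROX_NONE)
    h=cv2.convexHull(max(cs,key=cv2.contourArea)).reshape(-1,2)
    W=np.array([ray(n,p,.05)[:2] for p in h.astype(float)])
    rect=cv2.minAreaRect((W*1000).astype(np.float32)); print(n,rect, cv2.boxPoints(rect))
    ap=cv2.approxPolyDP(h.reshape(-1,1,2),4,True).reshape(-1,2); print(ap.tolist(),[ray(n,p,.05)[:2] for p in ap.astype(float)])
for n,(x,y,w,h) in(("top",(235,175,140,100)),("side",(200,180,160,160))):
    im=cv2.imread(f"pics/{n}0.png")[y:y+h,x:x+w]
    f=5 if n=="top" else 3.7
    cv2.imwrite(f"pics/{n}0z.png",cv2.resize(im,None,fx=f,fy=f,interpolation=cv2.INTER_CUBIC))
E
```

```text
5 [ 239  177  132   94 6734] [179 197 201]
top ((601.592041015625, 2.69921875), (199.20135498046875, 338.1725158691406), 13.21314525604248) [[ 465.9794  144.543 ]
 [ 543.2769 -184.6769]
 [ 737.2047 -139.1446]
 [ 659.9072  190.0753]]
[[352, 178], [370, 242], [254, 269], [240, 203]] [array([ 0.7315, -0.139 ]), array([ 0.5434, -0.1804]), array([0.4716, 0.1451]), array([0.6603, 0.1856])]
14 [ 208  196  142  138 7573] [157 187 196]
side ((600.5267944335938, 2.2359619140625), (196.2584228515625, 337.50616455078125), 13.142378807067871) [[ 466.5981  144.2573]
 [ 543.3375 -184.409 ]
 [ 734.4555 -139.7854]
 [ 657.7161  188.8809]]
[[288, 196], [349, 304], [251, 333], [208, 213]] [array([0.6578, 0.1845]), array([ 0.7323, -0.1394]), array([ 0.5447, -0.1833]), array([0.4688, 0.1423])]
```

View pics/top0z.png

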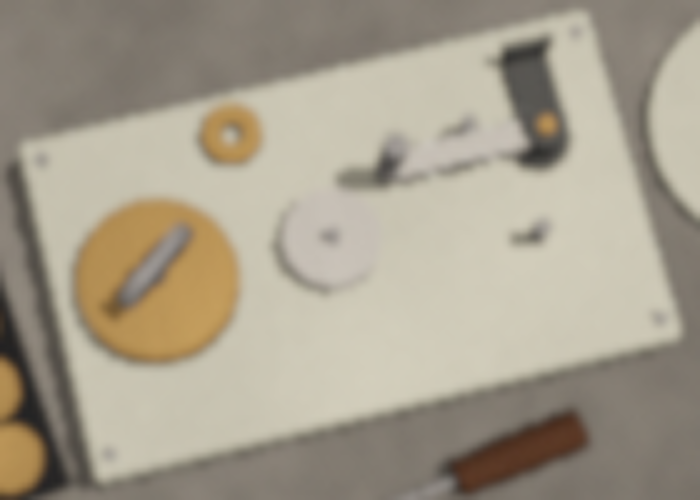

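View pics/side0z.png

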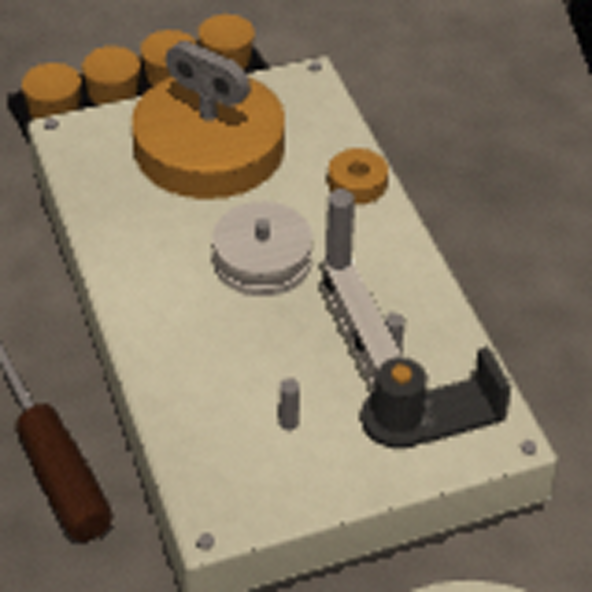

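Run:
```python
from h import *
c=np.array([.601,.0025]);a=np.radians(13.2);X=np.array([np.cos(a),np.sin(a)]);Y=np.array([-X[1],X[0]])
key=c+.11*Y; piv=c+.03*X-.12*Y; post=piv+.09*Y
print("key",key,"piv",piv,"post",post)
for n in("top","side"): print(n,"pred key",proj(n,[*key,.108]),"post top",proj(n,[*post,.128]),"piv",proj(n,[*piv,.108]), "drum",proj(n,[*key,.075]))
for n,(x,y,w,h) in(("top",(253,216,32,32)),("side",(236,186,42,30))):
    im=cv2.imread(f"pics/{n}0.png"); hsv=cv2.cvtColor(im,cv2.COLOR_BGR2HSV)
    g=cv2.inRange(hsv,(0,0,70),(180,60,175)); mm=np.zeros_like(g); mm[y:y+h,x:x+w]=g[y:y+h,x:x+w]
    k,l,st,ce=cv2.connectedComponentsWithStats(mm)
    for i in range(1,k):
        if st[i,4]<30: continue
        v,u=np.nonzero(l==i); W=np.array([ray(n,(q,p),.108)[:2] for q,p in zip(u,v)])*1000
        rc=cv2.minAreaRect(W.astype(np.float32)); cv=np.cov((W-W.mean(0)).T); e,V=np.linalg.eigh(cv)
        print(n,st[i],ce[i],W.mean(0),rc,np.degrees(np.arctan2(V[1,1],V[0,1])))
```

```text
key [0.5759 0.1096] piv [ 0.6576 -0.1075] post [ 0.6371 -0.0199]
top pred key [265.9841 227.9943] post top [314.1507 203.5558] piv [345.4412 197.6539] drum [266.3705 230.165 ]
side pred key [255.5629 200.0505] post top [291.8209 233.5098] piv [308.8961 273.9934] drum [255.8549 211.3817]
top [259 220  14  16  73] [265.3151 227.7945] [576.4713 111.3684] ((576.4537963867188, 111.09833526611328), (10.765522956848145, 51.9036865234375), 50.320194244384766) 140.3849218339318
side [236 186  17   8  53] [242.6415 187.4717] [550.4694 155.3277] ((553.2628784179688, 148.9061279296875), (24.5039005279541, 35.71672058105469), 87.4997787475586) -173.15316935110187
side [268 186  10  13 101] [273.2376 191.1287] [617.0572 136.1887] ((615.3055419921875, 133.53375244140625), (41.515907287597656, 20.179912567138672), 84.57168579101562) 90.22958586533193
side [245 191  22  21 186] [256.3817 199.629 ] [577.7088 111.0056] ((577.6173095703125, 110.7384262084961), (36.466068267822266, 67.61371612548828), 21.02948760986328) 113.4162792331364
```

```bash
cat >> h.py <<'E'
from scipy.spatial.transform import Rotation as Ro
def Rd(yaw):
    t=np.radians(yaw); return np.array([[np.cos(t),np.sin(t),0],[np.sin(t),-np.cos(t),0],[0,0,-1]])
def mv(P,yaw,s=None):
    s=s or r.sense(); R=np.array(s["ee_rot"]); 
    return np.r_[R.T@(np.asarray(P)-s["tcp_pos"])/.04, Ro.from_matrix(R.T@Rd(yaw)).as_rotvec(degrees=True)/5]
def st():
    s=r.sense(); R=np.array(s["ee_rot"]); print("t",s["time_s"],"tcp",s["tcp_pos"],"yaw",np.degrees(np.arctan2(R[1,0],R[0,0])),"z",R[:,2],"j",s["joints"],"F",s["wrist_force"],"M",s["moment"],"w",s["gripper_width"]); return s
E
python3 -c "
from h import *
st();print(mv([.576,.110,.19],-40))"
```

```text
t 0.1 tcp [ 0.1689 -0.6012  0.2216] yaw -164.32112273499644 z [-0.0007  0.0019 -1.    ] j [-59.4949  22.0872   0.3861  -0.0247 -68.412  -14.8171] F [-0.1987  0.2206 -0.4959] M [0.0213 0.003  0.0333] w 0.9968895642371506
[-14.6046  14.3657   0.816    0.0147   0.0242 -24.8642]
```

Request:
{"method": "move_arm", "body": {
  "motion": [-14.6,14.37,0.8,0,0,-24.86,-1,-14.6,14.37,0.8,0,0,-24.86,-1,-14.6,14.37,0.8,0,0,-24.86,-1,-14.6,14.37,0.8,0,0,-24.86,-1,-14.6,14.37,0.8,0,0,-24.86,-1,-14.6,14.37,0.8,0,0,-24.86,-1,-14.6,14.37,0.8,0,0,-24.86,-1,-14.6,14.37,0.8,0,0,-24.86,-1,-14.6,14.37,0.8,0,0,-24.86,-1,-14.6,14.37,0.8,0,0,-24.86,-1,-14.6,14.37,0.8,0,0,-24.86,-1,-14.6,14.37,0.8,0,0,-24.86,-1,-14.6,14.37,0.8,0,0,-24.86,-1,-14.6,14.37,0.8,0,0,-24.86,-1,-14.6,14.37,0.8,0,0,-24.86,-1,-14.6,14.37,0.8,0,0,-24.86,-1,-14.6,14.37,0.8,0,0,-24.86,-1,-14.6,14.37,0.8,0,0,-24.86,-1,-14.6,14.37,0.8,0,0,-24.86,-1,-14.6,14.37,0.8,0,0,-24.86,-1]
}}

```text
time_s: 1.77
tcp_pos: [0.5769, 0.1132, 0.1898]
ee_rot: [[0.767, -0.642, -0.001], [-0.642, -0.767, 0.002], [-0.002, -0.001, -1.0]]
wrist_force: [-0.1, -0.9, 0.9]
gripper_width: 1.0
```

```bash
python3 -c "
from h import *
st();print(mv([.576,.110,.19],-40));print(mv([.576,.110,.091],-40))"
```

```text
t 1.7667 tcp [0.5769 0.1132 0.1898] yaw -39.90606722043891 z [-0.001   0.0018 -1.    ] j [ 26.8109  19.8895  -7.6806  -0.1306 -62.4343  23.3434] F [-0.1383 -0.9372  0.8633] M [-0.0524  0.051  -0.093 ] w 1.0004168884324085
[ 0.0345  0.0747 -0.0052 -0.0083  0.0216  0.0188]
[ 0.0391  0.0765  2.4698 -0.0083  0.0216  0.0188]
```

Request:
{"method": "move_arm", "body": {
  "motion": [0.04,0.077,0.6,0,0,0,-1,0.04,0.077,1.2,0,0,0,-1,0.04,0.077,1.7,0,0,0,-1,0.04,0.077,2.1,0,0,0,-1,0.04,0.077,2.4,0,0,0,-1,0.04,0.077,2.47,0,0,0,-1,0.04,0.077,2.47,0,0,0,-1,0.04,0.077,2.47,0,0,0,-1]
}}

```text
time_s: 2.43
tcp_pos: [0.5764, 0.11, 0.0914]
ee_rot: [[0.767, -0.641, -0.0], [-0.641, -0.767, 0.002], [-0.001, -0.001, -1.0]]
wrist_force: [-0.0, -0.1, 0.9]
gripper_width: 0.999
```

```bash
python3 -c "
from h import *
st()
for n,(x,y,w,h) in(('top',(235,175,140,100)),('side',(190,150,160,140))):
    im=imaging.capture(n)[y:y+h,x:x+w]
    cv2.imwrite(f'pics/{n}1z.png',cv2.resize(im,None,fx=4,fy=4,interpolation=cv2.INTER_CUBIC))
"
```

```text
t 2.4333 tcp [0.5764 0.11   0.0914] yaw -39.89413386581241 z [-0.0004  0.0018 -1.    ] j [ 26.5555  25.4652 -14.7723  -0.1297 -49.736   23.6341] F [-0.0331 -0.1293  0.9302] M [-0.0153  0.1524  0.0477] w 0.9992469954683656
```

View pics/side1z.png

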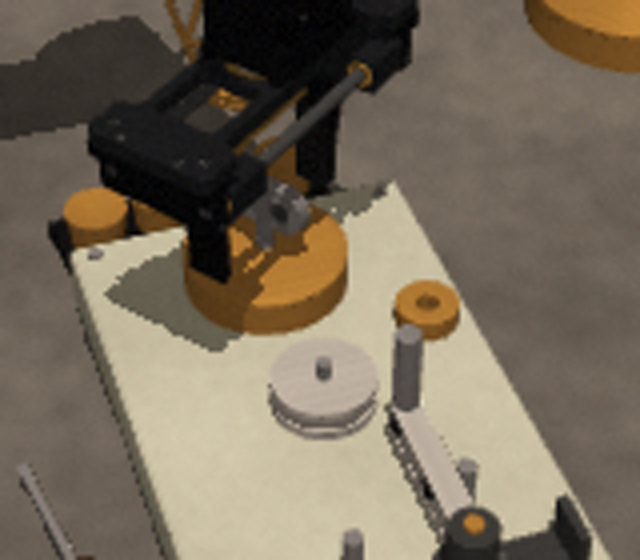

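The bow (zoomed pixel ~278,210) stands between the two fingers over the drum. Closing.

Request:
{"method": "move_arm", "body": {
  "motion": [0,0,0,0,0,0,1,0,0,0,0,0,0,1,0,0,0,0,0,0,1,0,0,0,0,0,0,1,0,0,0,0,0,0,1,0,0,0,0,0,0,1,0,0,0,0,0,0,1,0,0,0,0,0,0,1,0,0,0,0,0,0,1,0,0,0,0,0,0,1]
}}

```text
time_s: 3.37
tcp_pos: [0.5767, 0.1102, 0.0921]
ee_rot: [[0.767, -0.641, 0.001], [-0.641, -0.767, 0.003], [-0.001, -0.003, -1.0]]
wrist_force: [0.0, 0.3, -0.1]
gripper_width: 0.321
```

```bash
python3 -c "
from h import *
st()"
```

```text
t 3.3667 tcp [0.5767 0.1102 0.0921] yaw -39.902306574844395 z [ 0.001   0.0025 -1.    ] j [ 26.5529  25.4105 -14.7439  -0.1374 -49.729   23.6335] F [ 0.0251  0.3447 -0.062 ] M [-0.044   0.1827 -0.0355] w 0.3205153222182648
```

Fingers close slowly, still at 0.32; continue.

Request:
{"method": "move_arm", "body": {
  "motion": [0,0,0,0,0,0,1,0,0,0,0,0,0,1,0,0,0,0,0,0,1,0,0,0,0,0,0,1,0,0,0,0,0,0,1]
}}

```text
time_s: 3.78
tcp_pos: [0.5773, 0.1108, 0.0921]
ee_rot: [[0.767, -0.641, 0.002], [-0.641, -0.767, 0.003], [-0.0, -0.004, -1.0]]
wrist_force: [0.9, 2.5, -1.3]
gripper_width: 0.098
```

```bash
python3 -c "
from h import *
st()"
```

```text
t 3.7833 tcp [0.5773 0.1108 0.0921] yaw -39.883536547099915 z [ 0.0024  0.0034 -1.    ] j [ 26.5781  25.4297 -14.7058  -0.1477 -49.656   23.6338] F [ 0.9227  2.5439 -1.2533] M [ 0.6528 -0.2249  0.0424] w 0.09816988495157863
```

Request:
{"method": "move_arm", "body": {
  "motion": [0,0,0,0,0,1,1,0,0,0,0,0,2,1,0,0,0,0,0,3,1,0,0,0,0,0,4,1,0,0,0,0,0,5,1,0,0,0,0,0,6,1,0,0,0,0,0,7,1,0,0,0,0,0,8,1,0,0,0,0,0,9,1,0,0,0,0,0,10,1,0,0,0,0,0,11,1,0,0,0,0,0,12,1,0,0,0,0,0,13,1,0,0,0,0,0,14,1,0,0,0,0,0,15,1,0,0,0,0,0,16,1,0,0,0,0,0,17,1,0,0,0,0,0,18,1,0,0,0,0,0,19,1,0,0,0,0,0,20,1]
}}

```text
time_s: 5.45
tcp_pos: [0.5766, 0.1108, 0.0921]
ee_rot: [[-0.767, -0.642, 0.001], [-0.641, 0.767, 0.003], [-0.002, 0.002, -1.0]]
wrist_force: [-0.8, 1.3, 0.6]
gripper_width: 0.101
```

```bash
python3 -c "
from h import *
st()"
```

```text
t 5.45 tcp [0.5766 0.1108 0.0921] yaw -140.0963212529298 z [ 0.0008  0.003  -1.    ] j [ 26.6021  25.4099 -14.7332  -0.1743 -49.7413 -76.5858] F [-0.8142  1.2871  0.5667] M [0.5629 0.4328 0.1417] w 0.10118272523705713
```

Request:
{"method": "move_arm", "body": {
  "motion": [0,0,0,0,0,1,1,0,0,0,0,0,2,1,0,0,0,0,0,3,1,0,0,0,0,0,4,1,0,0,0,0,0,5,1,0,0,0,0,0,6,1,0,0,0,0,0,6.5,1]
}}

```text
time_s: 6.03
tcp_pos: [0.5764, 0.1111, 0.0921]
ee_rot: [[-0.992, -0.126, 0.001], [-0.126, 0.992, 0.003], [-0.001, 0.003, -1.0]]
wrist_force: [0.3, 2.1, -0.7]
gripper_width: 0.101
```

```bash
python3 -c "
from h import *
st()"
```

```text
t 6.0333 tcp [0.5764 0.1111 0.0921] yaw -172.75955133393302 z [ 0.0006  0.0031 -1.    ] j [  26.6281   25.4055  -14.7299   -0.187   -49.7555 -109.2669] F [ 0.3175  2.1207 -0.6967] M [ 0.5503 -0.0086  0.1467] w 0.10134037285796452
```

Request:
{"method": "move_arm", "body": {
  "motion": [0,0,0,0,0,0.5,1,0,0,0,0,0,1,1,0,0,0,0,0,1.5,1,0,0,0,0,0,2,1]
}}

```text
time_s: 6.37
tcp_pos: [0.5764, 0.1112, 0.0921]
ee_rot: [[-0.999, 0.05, 0.001], [0.05, 0.999, 0.003], [-0.0, 0.003, -1.0]]
wrist_force: [1.3, 1.2, -0.2]
gripper_width: 0.103
```

```bash
python3 -c "
from h import *
st()"
```

```text
t 6.3667 tcp [0.5764 0.1112 0.0921] yaw 177.16165485354625 z [ 0.0006  0.003  -1.    ] j [  26.6421   25.4089  -14.7297   -0.1807  -49.7567 -119.3638] F [ 1.2808  1.1772 -0.242 ] M [ 0.32   -0.2063  0.0915] w 0.10269733884142071
```

Request:
{"method": "move_arm", "body": {
  "motion": [0,0,0,0,0,0.5,1,0,0,0,0,0,1,1,0,0,0,0,0,1.4,1]
}}

```text
time_s: 6.62
tcp_pos: [0.5764, 0.1113, 0.0921]
ee_rot: [[-0.985, 0.172, 0.001], [0.172, 0.985, 0.003], [-0.0, 0.003, -1.0]]
wrist_force: [0.8, 1.5, -0.3]
gripper_width: 0.099
```

```bash
python3 -c "
from h import *
st()"
```

```text
t 6.6167 tcp [0.5764 0.1113 0.0921] yaw 170.08940646700827 z [ 0.0005  0.0028 -1.    ] j [  26.651    25.4113  -14.7291   -0.1698  -49.7597 -126.452 ] F [ 0.838   1.4838 -0.2916] M [ 0.2411 -0.172   0.1899] w 0.09875574738954754
```

Request:
{"method": "move_arm", "body": {
  "motion": [0,0,0,0,0,0.5,1,0,0,0,0,0,1,1,0,0,0,0,0,1.4,1]
}}

```text
time_s: 6.87
tcp_pos: [0.5764, 0.1113, 0.0921]
ee_rot: [[-0.957, 0.29, 0.0], [0.29, 0.957, 0.002], [0.0, 0.002, -1.0]]
wrist_force: [-0.2, 2.8, 0.2]
gripper_width: 0.108
```

```bash
python3 -c "
from h import *
st()"
```

```text
t 6.8667 tcp [0.5764 0.1113 0.0921] yaw 163.11864259307632 z [ 0.0005  0.0023 -1.    ] j [  26.6692   25.4164  -14.7337   -0.1358  -49.7682 -133.4629] F [-0.2114  2.7822  0.2038] M [0.513  0.2166 0.592 ] w 0.1075764564066773
```

Moment jumped from about 0.15 to 0.59 N m and the jaws are being wedged open: the stop. Hold, then check.

Request:
{"method": "move_arm", "body": {
  "motion": [0,0,0,0,0,0.2,1,0,0,0,0,0,0.2,1,0,0,0,0,0,0.2,1]
}}

```text
time_s: 7.12
tcp_pos: [0.5764, 0.1113, 0.0921]
ee_rot: [[-0.952, 0.305, 0.0], [0.305, 0.952, 0.002], [0.0, 0.002, -1.0]]
wrist_force: [-0.3, 1.1, -0.5]
gripper_width: 0.109
```

```bash
python3 -c "
from h import *
st()"
```

```text
t 7.1167 tcp [0.5764 0.1113 0.0921] yaw 162.23327836248689 z [ 0.0003  0.0019 -1.    ] j [  26.6836   25.4164  -14.7383   -0.1142  -49.78   -134.3766] F [-0.2901  1.1258 -0.4742] M [ 0.248  -0.0247  0.6193] w 0.10910004408788773
```

Request:
{"method": "move_arm", "body": {
  "motion": [0,0,0,0,0,0,-1,0,0,0,0,0,0,-1,0,0,0,0,0,0,-1,0,0,0,0,0,0,-1,0,0,0,0,0,0,-1,0,0,0,0,0,0,-1,0,0,0,0,0,0,-1,0,0,0,0,0,0,-1,0,0,0,0,0,0,-1,0,0,0,0,0,0,-1]
}}

```text
time_s: 7.95
tcp_pos: [0.5763, 0.1114, 0.0921]
ee_rot: [[-0.952, 0.305, 0.0], [0.305, 0.952, 0.002], [0.0, 0.002, -1.0]]
wrist_force: [0.4, -0.2, -0.1]
gripper_width: 0.782
```

```bash
python3 -c "
from h import *
st();print(mv([.578,.112,.2],167))"
```

```text
t 7.95 tcp [0.5763 0.1114 0.0921] yaw 162.22776242619773 z [ 0.0003  0.0019 -1.    ] j [  26.684    25.415   -14.7396   -0.1183  -49.7803 -134.3799] F [ 0.3685 -0.2026 -0.1484] M [-0.0922 -0.04    0.0298] w 0.7817522748455558
[-0.034   0.0332 -2.697   0.0222 -0.0024 -0.9545]
```

Lift, then check the bow with the camera.

Request:
{"method": "move_arm", "body": {
  "motion": [0,0,-0.5,0,0,0,-1,0,0,-1.2,0,0,0,-1,0,0,-2,0,0,0,-1,0,0,-2.7,0,0,0,-1]
}}

```text
time_s: 8.28
tcp_pos: [0.5764, 0.111, 0.2018]
ee_rot: [[-0.952, 0.305, 0.001], [0.305, 0.952, 0.002], [-0.0, 0.002, -1.0]]
wrist_force: [0.2, 0.3, -1.0]
gripper_width: 0.984
```

```bash
python3 -c "
from h import *
s=st()
th=103.2
print(mv([.6371,-.0199,.2],103.2-180))
"
```

```text
t 8.2833 tcp [0.5764 0.111  0.2018] yaw 162.23882983307558 z [ 0.0007  0.0017 -1.    ] j [  26.6669   19.2038   -6.9078   -0.0756  -63.8113 -134.3948] F [ 0.2367  0.2563 -0.9653] M [-0.0257 -0.1427 -0.072 ] w 0.9844067872820786
[ -2.4449  -2.6543   0.0399   0.0106   0.0225 -24.1922]
```

Request:
{"method": "move_arm", "body": {
  "motion": [-2.44,-2.65,0,0,0,-24.2,-1,-2.44,-2.65,0,0,0,-24.2,-1,-2.44,-2.65,0,0,0,-24.2,-1,-2.44,-2.65,0,0,0,-24.2,-1,-2.44,-2.65,0,0,0,-24.2,-1,-2.44,-2.65,0,0,0,-24.2,-1,-2.44,-2.65,0,0,0,-24.2,-1,-2.44,-2.65,0,0,0,-24.2,-1,-2.44,-2.65,0,0,0,-24.2,-1,-2.44,-2.65,0,0,0,-24.2,-1,-2.44,-2.65,0,0,0,-24.2,-1,-2.44,-2.65,0,0,0,-24.2,-1,-2.44,-2.65,0,0,0,-24.2,-1,-2.44,-2.65,0,0,0,-24.2,-1,-2.44,-2.65,0,0,0,-24.2,-1,-2.44,-2.65,0,0,0,-24.2,-1,-2.44,-2.65,0,0,0,-24.2,-1,-2.44,-2.65,0,0,0,-24.2,-1,-2.44,-2.65,0,0,0,-24.2,-1,-2.44,-2.65,0,0,0,-24.2,-1]
}}

```text
time_s: 9.95
tcp_pos: [0.6369, -0.0197, 0.2015]
ee_rot: [[0.226, -0.974, 0.001], [-0.974, -0.226, 0.002], [-0.001, -0.001, -1.0]]
wrist_force: [-0.9, 0.6, 0.2]
gripper_width: 1.0
```

```bash
python3 -c "
from h import *
s=st()
print(mv([.6371,-.0199,.091],103.2-180))
for n,(x,y,w,h) in(('top',(235,175,140,100)),('side',(190,150,160,140))):
    im=imaging.capture(n)[y:y+h,x:x+w]
    cv2.imwrite(f'pics/{n}2z.png',cv2.resize(im,None,fx=4,fy=4,interpolation=cv2.INTER_CUBIC))
"
```

```text
t 9.95 tcp [ 0.6369 -0.0197  0.2015] yaw -76.91362643597651 z [ 0.0005  0.0016 -1.    ] j [ 12.7106  24.0311   0.5164  -0.0928 -66.4357   0.4128] F [-0.8794  0.5736  0.2352] M [0.0143 0.0974 0.0425] w 1.000263450583873
[ 0.0103 -0.0007  2.7637 -0.0101  0.0169 -0.0227]
```

View pics/side2z.png

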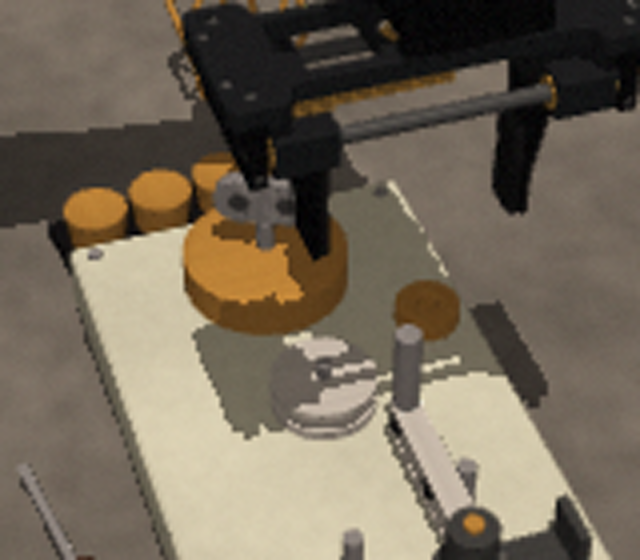

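View pics/top2z.png

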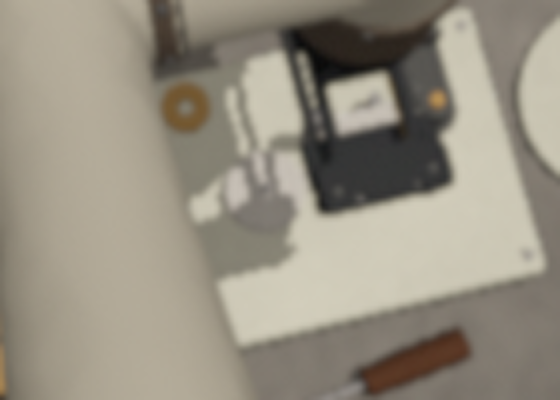

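```bash
python3 -c "
from h import *
for a in (155,160,163,167,171,175):
  t=np.radians(a);d=np.array([np.cos(t),np.sin(t),0])
  for h in (.014,): print(a,[(proj('side',np.array([.5765,.1108,.108])+k*h*d)-[190,150])*4 for k in(1,-1)])
"
```

```text
155 [array([239.0746, 193.082 ]), array([287.5288, 204.3244])]
160 [array([238.35  , 194.4783]), array([288.2143, 202.9118])]
163 [array([238.005 , 195.3334]), array([288.5339, 202.0493])]
167 [array([237.652 , 196.4887]), array([288.8514, 200.8868])]
171 [array([237.423 , 197.6564]), array([289.0434, 199.7152])]
175 [array([237.3195, 198.8308]), array([289.1095, 198.5403])]
```

The key's bow now lies at about 167°, its holes at (238,203) and (283,207) in the zoomed side view. That matches 3.6 rad from the deck x axis, so it is fully wound. The open gripper is over the post, at zoomed (408,370) in the side view. Descending.

Request:
{"method": "move_arm", "body": {
  "motion": [0,0,0.7,0,0,0,-1,0,0,1.4,0,0,0,-1,0,0,2,0,0,0,-1,0,0,2.4,0,0,0,-1,0,0,2.7,0,0,0,-1,0,0,2.75,0,0,0,-1,0,0,2.75,0,0,0,-1]
}}

```text
time_s: 10.63
tcp_pos: [0.637, -0.0196, 0.0912]
ee_rot: [[0.227, -0.974, -0.0], [-0.974, -0.227, 0.001], [-0.001, 0.0, -1.0]]
wrist_force: [-0.2, -0.6, -0.8]
gripper_width: 1.001
```

Request:
{"method": "move_arm", "body": {
  "motion": [0,0,0,0,0,0,1,0,0,0,0,0,0,1,0,0,0,0,0,0,1,0,0,0,0,0,0,1,0,0,0,0,0,0,1,0,0,0,0,0,0,1,0,0,0,0,0,0,1,0,0,0,0,0,0,1,0,0,0,0,0,0,1,0,0,0,0,0,0,1,0,0,0,0,0,0,1,0,0,0,0,0,0,1,0,0,0,0,0,0,1,0,0,0,0,0,0,1]
}}

```text
time_s: 11.8
tcp_pos: [0.6375, -0.0194, 0.0911]
ee_rot: [[0.227, -0.974, 0.001], [-0.974, -0.227, 0.001], [-0.001, -0.001, -1.0]]
wrist_force: [1.8, 0.0, -0.9]
gripper_width: 0.149
```

```bash
python3 -c "
from h import *
s=st()
piv=np.array([.6576,-.1075])
p=s['tcp_pos'][:2];print(p-piv,np.hypot(*(p-piv)))
a0=np.degrees(np.arctan2(*(p-piv)[::-1]));print(a0)
rad=np.hypot(*(p-piv))
for k in range(6,64,6):
  t=np.radians(a0+k);print(k,np.round(mv([*(piv+rad*np.array([np.cos(t),np.sin(t)])),s['tcp_pos'][2]],a0+k-180),2))
for n,(x,y,w,h) in(('side',(190,150,160,140)),):
    im=imaging.capture(n)[y:y+h,x:x+w]
    cv2.imwrite(f'pics/{n}3z.png',cv2.resize(im,None,fx=4,fy=4,interpolation=cv2.INTER_CUBIC))
"
```

```text
t 11.8 tcp [ 0.6375 -0.0194  0.0911] yaw -76.87046740902005 z [ 0.0007  0.0014 -1.    ] j [ 12.7319  29.7287  -7.1902  -0.0893 -53.0213   0.4513] F [ 1.8107  0.0015 -0.9364] M [ 0.1344 -0.3431 -0.0319] w 0.1486872291530135
[-0.0201  0.0881] 0.09036616840811032
102.86813696723489
6 [ 0.01  0.24 -0.   -0.01  0.01 -1.15]
12 [ 0.05  0.47 -0.   -0.01  0.01 -2.35]
18 [ 0.11  0.7  -0.   -0.01  0.01 -3.55]
24 [ 0.19  0.92 -0.   -0.01  0.01 -4.75]
30 [ 0.3   1.13 -0.   -0.02  0.01 -5.95]
36 [ 0.43  1.33 -0.   -0.02  0.01 -7.15]
42 [ 0.57  1.51 -0.   -0.02  0.01 -8.35]
48 [ 0.74  1.68 -0.   -0.02  0.01 -9.55]
54 [  0.92   1.83  -0.    -0.02   0.01 -10.75]
60 [  1.12   1.96  -0.    -0.02   0.01 -11.95]
```

View pics/side3z.png

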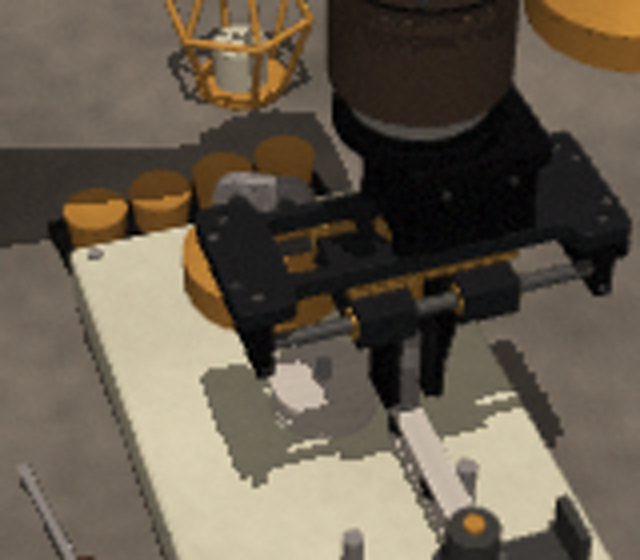

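The post is held between the pads (opening ≈ 13 mm, zoomed pixel ~410,380). Now the swing, about 54° first.

Request:
{"method": "move_arm", "body": {
  "motion": [0,0.12,0,0,0,-0.6,1,0.01,0.24,0,0,0,-1.2,1,0.03,0.35,0,0,0,-1.8,1,0.05,0.47,0,0,0,-2.4,1,0.08,0.585,0,0,0,-3,1,0.11,0.7,0,0,0,-3.6,1,0.15,0.81,0,0,0,-4.2,1,0.19,0.92,0,0,0,-4.8,1,0.245,1.03,0,0,0,-5.4,1,0.3,1.13,0,0,0,-6,1,0.365,1.23,0,0,0,-6.6,1,0.43,1.33,0,0,0,-7.2,1,0.5,1.42,0,0,0,-7.8,1,0.57,1.51,0,0,0,-8.4,1,0.655,1.6,0,0,0,-9,1,0.74,1.68,0,0,0,-9.6,1,0.83,1.755,0,0,0,-10.2,1,0.92,1.83,0,0,0,-10.8,1]
}}

```text
time_s: 13.35
tcp_pos: [0.5765, -0.0715, 0.0912]
ee_rot: [[0.922, -0.386, 0.005], [-0.386, -0.922, 0.002], [0.004, -0.004, -1.0]]
wrist_force: [5.3, 0.8, -4.4]
gripper_width: 0.151
```

```bash
cat > a.py <<'E'
from h import *
s=st()
piv=np.array([.6576,-.1075]);p=s['tcp_pos'][:2];d=p-piv
a0=np.degrees(np.arctan2(d[1],d[0]));rad=np.hypot(*d);print("arm ang",a0-103.2,"rad",rad)
u=d/rad;t=np.array([-u[1],u[0]]);F=s['wrist_force'][:2];print("Frad",F@u,"Ftan",F@t)
for k in (1.5,3,4.5,6,7,8,9):
  q=np.radians(a0+k);print(k,np.round(mv([*(piv+.0902*np.array([np.cos(q),np.sin(q)])),.0912],a0+k-180),3))
E
python3 a.py
```

```text
t 13.35 tcp [ 0.5765 -0.0715  0.0912] yaw -22.711578734251272 z [ 0.0053  0.0021 -1.    ] j [  8.8527  24.8631 -15.884   -0.0996 -48.9366  58.5014] F [ 5.3059  0.8119 -4.4413] M [ 0.1936 -1.2202 -0.1469] w 0.15116886582244368
arm ang 52.896991780526164 rad 0.0887571022295161
Frad -4.521871664775166 Ftan -2.8921571706966938
1.5 [-0.037  0.058 -0.001 -0.046 -0.046 -0.062]
3 [-0.035  0.117 -0.002 -0.045 -0.047 -0.362]
4.5 [-0.033  0.176 -0.002 -0.045 -0.047 -0.662]
6 [-0.029  0.235 -0.002 -0.044 -0.048 -0.962]
7 [-0.025  0.274 -0.002 -0.044 -0.048 -1.162]
8 [-0.021  0.313 -0.002 -0.043 -0.049 -1.362]
9 [-0.016  0.353 -0.003 -0.043 -0.049 -1.562]
```

Request:
{"method": "move_arm", "body": {
  "motion": [0.01,0.058,0,0,0,-0.3,1,0.015,0.117,0,0,0,-0.6,1,0.02,0.176,0,0,0,-0.9,1,0.03,0.235,0,0,0,-1.2,1,0.03,0.25,0,0,0,-1.25,1]
}}

```text
time_s: 13.77
tcp_pos: [0.5733, -0.0806, 0.0911]
ee_rot: [[0.959, -0.283, 0.005], [-0.283, -0.959, 0.003], [0.004, -0.004, -1.0]]
wrist_force: [-0.1, 5.4, 1.6]
gripper_width: 0.146
```

```bash
python3 a.py
```

```text
t 13.7667 tcp [ 0.5733 -0.0806  0.0911] yaw -16.461202293637417 z [ 0.0046  0.0032 -1.    ] j [  7.9351  24.7272 -16.0956  -0.1958 -48.8885  65.7325] F [-0.0879  5.4192  1.5751] M [ 1.3955  0.3703 -0.135 ] w 0.14562578882025615
arm ang 59.12606761282272 rad 0.0884791816834101
Frad 1.7290392055336665 Ftan -5.1367176496553295
1.5 [-0.043  0.058 -0.003 -0.051 -0.041 -0.057]
3 [-0.042  0.117 -0.003 -0.05  -0.041 -0.357]
4.5 [-0.04   0.176 -0.004 -0.05  -0.042 -0.657]
6 [-0.036  0.235 -0.004 -0.049 -0.043 -0.957]
7 [-0.032  0.274 -0.004 -0.049 -0.043 -1.157]
8 [-0.028  0.313 -0.004 -0.048 -0.043 -1.357]
9 [-0.023  0.352 -0.004 -0.048 -0.044 -1.557]
```

Near the stop (~59°). Press on tangentially in small steps.

Request:
{"method": "move_arm", "body": {
  "motion": [0,0.04,0,0,0,0,1,0,0.08,0,0,0,0,1,0,0.08,0,0,0,0,1]
}}

```text
time_s: 14.02
tcp_pos: [0.5732, -0.081, 0.0911]
ee_rot: [[0.959, -0.284, 0.007], [-0.284, -0.959, 0.007], [0.005, -0.009, -1.0]]
wrist_force: [0.2, 12.1, -0.2]
gripper_width: 0.154
```

```bash
python3 a.py | head -4
```

```text
t 14.0167 tcp [ 0.5732 -0.081   0.0911] yaw -16.51116286936677 z [ 0.0071  0.0069 -1.    ] j [  7.7891  24.6751 -16.0848  -0.45   -48.7841  65.9961] F [ 0.1755 12.0599 -0.1689] M [ 3.1228  0.0619 -0.0495] w 0.15415731198237273
arm ang 59.393115140807836 rad 0.08842933706527188
Frad 3.4403524257776223 Ftan -11.560065238403583
1.5 [-0.044  0.058 -0.002 -0.099 -0.056 -0.121]
```

Request:
{"method": "move_arm", "body": {
  "motion": [0,0.04,0,0,0,0,1,0,0.08,0,0,0,0,1,0,0.08,0,0,0,0,1]
}}

```text
time_s: 14.27
tcp_pos: [0.5732, -0.0811, 0.0911]
ee_rot: [[0.959, -0.285, 0.01], [-0.285, -0.959, 0.011], [0.006, -0.013, -1.0]]
wrist_force: [1.8, 12.3, -0.4]
gripper_width: 0.148
```

```bash
python3 a.py | head -4
```

```text
t 14.2667 tcp [ 0.5732 -0.0811  0.0911] yaw -16.54229110434092 z [ 0.0095  0.0108 -0.9999] j [  7.6717  24.6309 -16.0677  -0.7198 -48.6802  66.2606] F [ 1.834  12.252  -0.3989] M [ 3.3858  0.0349 -0.0724] w 0.14840501388368701
arm ang 59.42987192101508 rad 0.0884280197943592
Frad 1.9074120285477707 Ftan -12.24074750235785
1.5 [-0.044  0.058 -0.003 -0.149 -0.07  -0.134]
```

The TCP no longer advances and the tangential force is ~12 N against a 4 N spring: at the stop. Hold and look.

Request:
{"method": "move_arm", "body": {
  "motion": [0,0.04,0,0,0,0,1,0,0.04,0,0,0,0,1,0,0.04,0,0,0,0,1,0,0.04,0,0,0,0,1,0,0.04,0,0,0,0,1,0,0.04,0,0,0,0,1,0,0.04,0,0,0,0,1,0,0.04,0,0,0,0,1,0,0.04,0,0,0,0,1,0,0.04,0,0,0,0,1,0,0.04,0,0,0,0,1,0,0.04,0,0,0,0,1]
}}

```text
time_s: 15.27
tcp_pos: [0.5733, -0.0807, 0.0911]
ee_rot: [[0.959, -0.285, 0.011], [-0.285, -0.958, 0.013], [0.007, -0.015, -1.0]]
wrist_force: [0.5, 8.5, -0.8]
gripper_width: 0.152
```

```bash
python3 a.py | head -4; python3 -c "
from h import *
for n,(x,y,w,h) in(('top',(210,165,200,150)),('side',(190,150,200,150))):
    im=imaging.capture(n)[y:y+h,x:x+w]
    cv2.imwrite(f'pics/{n}4z.png',cv2.resize(im,None,fx=4,fy=4,interpolation=cv2.INTER_CUBIC))
"; python3 a.py | head -4
```

```text
t 15.2667 tcp [ 0.5733 -0.0807  0.0911] yaw -16.548669355092933 z [ 0.0108  0.0128 -0.9999] j [  7.6495  24.6135 -16.0486  -0.861  -48.6308  66.3698] F [ 0.5344  8.4719 -0.7944] M [ 1.9988  0.1551 -0.0063] w 0.15216735221772543
arm ang 59.17622565261151 rad 0.08842695657072705
Frad 2.055691501790255 Ftan -8.236043703203752
1.5 [-0.045  0.058 -0.004 -0.176 -0.077 -0.084]
t 15.3667 tcp [ 0.5733 -0.0808  0.0911] yaw -16.546541743690327 z [ 0.0108  0.0128 -0.9999] j [  7.6487  24.6125 -16.0482  -0.8565 -48.6317  66.3698] F [1.2618 7.9415 0.1761] M [ 1.9826  0.0588 -0.0833] w 0.14904215417939717
arm ang 59.190082096700635 rad 0.08841071250522908
Frad 1.1999089134400978 Ftan -7.951075800232291
1.5 [-0.045  0.058 -0.003 -0.175 -0.078 -0.087]
```

View pics/side4z.png

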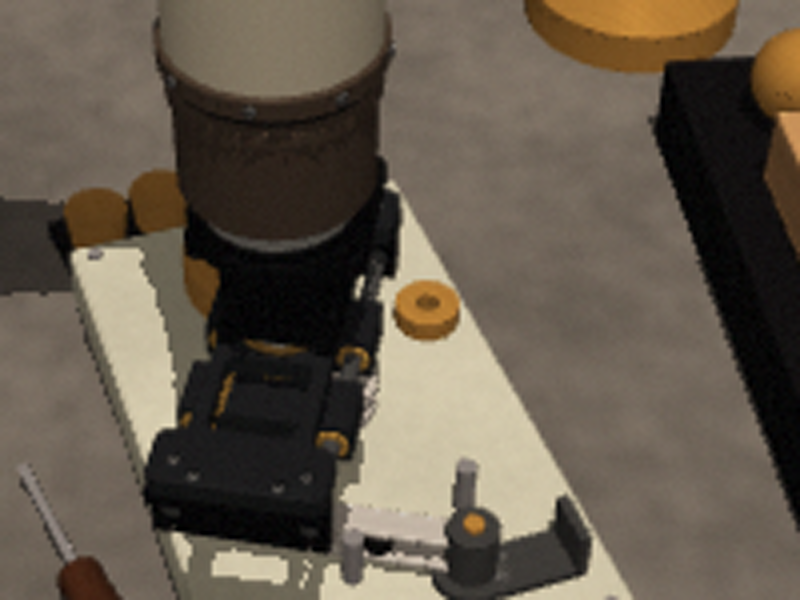

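View pics/top4z.png

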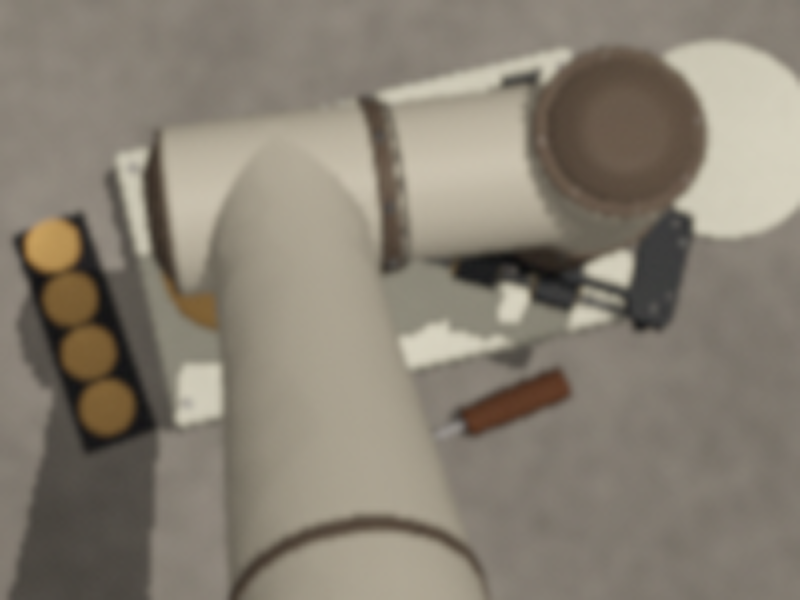

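The side view shows the arm lying against the stop pin (zoomed ~353,550). The push has settled at 8 N, so I'm restoring a little more press before handing in.

Request:
{"method": "move_arm", "body": {
  "motion": [0,0.06,0,0,0,0,1,0,0.07,0,0,0,0,1,0,0.07,0,0,0,0,1,0,0.07,0,0,0,0,1,0,0.07,0,0,0,0,1,0,0.07,0,0,0,0,1]
}}

```text
time_s: 15.87
tcp_pos: [0.5733, -0.0809, 0.0911]
ee_rot: [[0.959, -0.285, 0.012], [-0.285, -0.958, 0.016], [0.008, -0.018, -1.0]]
wrist_force: [0.9, 11.1, -0.4]
gripper_width: 0.151
```

```bash
python3 a.py | head -4; python3 -c "
from station import r
print(r.finish_job())"
```

```text
t 15.8667 tcp [ 0.5733 -0.0809  0.0911] yaw -16.55605616798403 z [ 0.0125  0.0156 -0.9998] j [  7.5513  24.5793 -16.0357  -1.0533 -48.5639  66.5881] F [ 0.8613 11.1224 -0.3785] M [ 2.6207  0.1373 -0.0244] w 0.1513700635514282
arm ang 59.30272225080658 rad 0.08842065872761164
Frad 2.522561639113093 Ftan -10.866716976608199
1.5 [-0.045  0.058 -0.004 -0.211 -0.087 -0.111]
the job is handed in; nothing more can be done
None
```

The key is fully wound, and I handed the job in with the gripper still holding the tensioner post against its front stop, at about 15.9 s.

- **Key:** I wound it clockwise in one sweep of about 155°. At the end the turning moment jumped from about 0.15 to 0.6 N m and the key stopped turning. After I let go, the side view showed the bow at about 167°, which fits 3.6 rad if zero is taken as the deck's x axis.
- **Tensioner:** I gripped the post and swung the arm until it lay on the stop pin. The post stopped advancing, and the side view shows the arm against the pin. At hand-in the push was about 11 N against the 4 N spring, with the jaws about 13 mm apart on the post.
- **Small disagreement:** the gripper's position gives an arm angle of 59.3°, not the nominal 60.2°, and a radius of 88.4 mm, not 90 mm. I put this down to 1–2 mm error in the measured pivot position and some give in the pads.
- **Other objects:** none looked moved in the last pictures. The robot hid part of the scene, and I didn't measure their positions again.

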